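Set the detector carriage to the red line with a square

ROBOT

A 6-joint arm with a two-finger parallel gripper is mounted at the origin on the work surface. World frame = base frame: x ahead of the robot, y to its left, z up, the work surface at z = 0. Lengths are in mm, angles in rad, forces in N, time in s.
With the tool pointing down it reaches from about 225 to 875 mm from the base axis. Payload 3.4 kg.
Tool frame: the origin (TCP) lies between the finger pads; the fingertips stand 25 mm ahead of it and the grasp point (between the pads) lies 6 mm ahead of it; y points along the fingers, z is the direction in which the jaws open and shut, and the axes are right-handed (so a half turn about y gives the same grasp; the last joint's range is limited). The gripper opens to 85 mm and grips with 20 to 120 N. Pads are 22 mm wide; open, the fingers measure 114 mm over their backs; the gripper's body (76 mm by 85 mm) begins 54 mm behind the grasp point. The pads swing forward as they close: fully open they stand 13 mm farther back than shut.
Start: joints at [1.169, 0.276, 1.505, -0, 1.361, -0.121], TCP at [159.362, 552.507, 256.328] pointing down, gripper open.
Joint ranges: [-2.89, 2.89], [-0.75, 2.08], [0.22, 2.7], [-1.18, 4.32], [0.11, 2.71], [-2.7, 2.7]. Speed limits (rad/s): [2.57, 2.57, 3.14, 3.14, 3.14, 3.14].

INTERFACE

Orientations are given as a unit quaternion [x, y, z, w].
In Python, from station import get_state, optics, ctrl gives the robot as it stands.
- The arm moves only by the tool step_arm, never from a script. Its argument "steps" is a list of rows, each a list of 7 numbers: the turn, a rotation vector about the tool's x, y, z in rad, then the shift along the tool's x, y, z in m, then the opening, from -1 (shut) to 1 (fully open). A call has 1 to 12 rows; each row is the pose to reach, as a shift and turn from the pose commanded when the call began, along the tool's axes at that moment; what a row does not reach only later rows make up. A row lasts 1/10 s, in which the tool goes at most 50 mm and 8.59 degrees, less where a joint would pass 70% of its speed; a pose out of reach is approached as far as the arm can. A call with a gripper value outside its range is refused whole. The fingers move at their own pace and stop on an object; the grip force is fixed at half the most. Time passes only in rows, so rows that repeat a pose let the fingers close. It gives the time, the measured TCP pose, the force and the opening at its end, in the units of the state.
- get_state(): the state, without advancing time (a new reading comes with each control period).
- optics.get_image(name): name is "scene" or "top" or "wrist"; returns a dict with "frame" (420x560x3 uint8, red, green, blue), "camera_matrix" (3x3 intrinsics, pixels), "view" (4x4, takes a point from world to camera coordinates). Camera axes: x right, y up, looking along -z (the intrinsics and any distortion apply to the point x, -y, -z); pixel columns grow to the right and rows downward; lengths in mm; the calibration is good to about 2 mm. A picture is of the moment at which its call begins. There is no depth.
- ctrl.sign_off(): hands the job in, once; it reports no verdict.
Trained networks look in a picture, given as the dict that the camera call returned (one of the last four; its "shot" number tells which), for a name from the list of things; names that differ only in an ending like _2 or _b are one class to them, and where a whole thing is asked for, a point or a joint stands for the part that bears it (a point fixed in the world has none). Each returns a list of dicts, best first, with "confidence" (0 to 1); they miss things now and then, are a little off and sometimes report something else, mostly with a low value. They report only what shows in the picture. A call takes as long as a camera call. They do not tell look-alikes from the thing itself.
- optics.search_frame(picture, thing): "bbox" ([left, top, right, bottom] as shares, 0 to 1, of the picture: columns of its width, rows of its height, round what is visible of it).
- optics.silhouettes(picture, thing): "region" (420x560 bool, what is visible of it) and "bbox" ([left, top, right, bottom] as shares, 0 to 1, of the picture: columns of its width, rows of its height, round what is visible of it).
- optics.spot_point(picture, thing): "at" ([column, row] as shares, 0 to 1, of the picture: columns of its width, rows of its height: a listed point, or the origin of a listed thing).
The state is a dict: "t": time; "joints": joint angles; "dq": joint speeds; "tau": joint torques, N m; "ee_pos": TCP position; "ee_rot": TCP orientation; "force": force on the tool from outside, world axes, zero at the start; "ft_torque": the same for the moment, N m; "gripper_width": finger opening in mm.
Only numpy, scipy, OpenCV 4.12 (cv2) and the standard library are available. Lean on these libraries where they do the work, as an engineer would, in place of code of your own. Each camera call takes 0.05 s, during which the arm holds its last target.

TASK

Lay the square on the bench with its stock flush against the front edge of the aluminium base plate and its blade reaching over the plate, so that the outer edge of the blade lies on the red line; let go of it. Then slide the grey carriage along its rail until its side meets that edge of the blade, without pushing the square out of place. Leave both there, and do not disturb the jar, the vial rack or the screwdriver.

Things in the scene. Friction and masses are not known exactly. Their poses are not given: they have to be found in the camera images.
- plate: Fixed aluminium plate flat on the bench, 140 (x) by 380 (y) by 12 mm thick. Origin: centre of its underside. Its x points away from the robot (turned up to 0.25 rad): the front edge is the straight upright face at x = -70 mm. On top a rail 15 mm wide, 12 mm high runs along y at x = +45 mm, with black end stops, 22 mm high, at y = +-175 mm.
- mark: Red line, 6 mm wide and flat, on the top of the plate: it starts at the plate's front edge and runs 40 mm straight in, along the plate's x. Origin: on the middle of the line's width, at the plate's front edge, on the plate's top. Its axes are parallel to the plate's. It lies 10 to 60 mm to the -y side of the plate's middle.
- carriage (a joint): Position of the grey carriage along the rail, m: 0 at the plate's y = 0, grows to plate +y (robot's left). Starts at 0.075 to 0.125; travel -0.125 to 0.135; about 2 N friction, stays where left. A grey block with an amber window in front, 70 mm (plate x = -5 to 65) by 50 mm along the rail, from 1.5 mm above the plate's top to 57 mm above the bench, with a black grip on top.
- carriage_grip (a point): Middle of the black grip on top of the carriage, 73 mm above the bench, over the carriage's middle. The grip is 40 mm along the plate's x, 18 mm along the rail and 32 mm high (57 to 89 mm above the bench).
- carriage_face (a point): Point on the carriage's -y side face (the one that must meet the blade), 25 mm from the carriage's middle along the rail, 16 mm above the bench; axes parallel to the plate's.
- square: Loose square, about 0.5 kg, flat on the bench at the right. Origin: centre of the stock's underside. Stock: blue bar 28 (x) by 130 (y) by 24 mm high; its face at x = +14 mm goes against the plate. Blade: bright strip 25 wide, 4 thick, 100 mm long, along +x from that face at y = 40 to 65 mm, underside 13.5 mm above the bench (clears the plate by 1.5 mm). Outer edge: y = +65 mm.
- square_grip (a point): Middle of the orange grip on the stock, over the stock's centre, 40 mm above the bench: 16 mm thick along the square's x, 40 mm along its y, 32 mm high (24 to 56 mm above the bench).
- face_blade_end (a point): On the stock's face that goes against the plate, at the blade's end (y = +65 mm), 6 mm above the bench.
- face_far_end (a point): On the same face at the other end (y = -65 mm), 6 mm above the bench.
- edge_root (a point): On the blade's outer edge where it leaves the stock (x = 14, y = 65 mm), 15.5 mm above the bench.
- blade_edge (a point): On the blade's outer edge near its tip (x = 95, y = 65 mm), 15.5 mm above the bench: where the carriage meets it.
- jar: Bystander: amber jar with a blue cap, 56 mm across, 95 mm high, to the left. Origin: centre of the underside.
- rack: Bystander: white vial rack, 60 by 130 mm, 48 mm high with its vials, beyond the plate. Origin: centre of the underside.
- driver: Bystander: screwdriver with a green handle, lying beyond the plate to the right.
Mind the look-alikes: they are no part of the job. Of the things like the square, leave any that is brown or green; of the rest the larger one is meant.

How it is judged (in metres and radians):
On the way, in this order (a step that is already met when the one before it is completed fails the run):
1. the square lies flush against the plate's front edge, its blade's outer edge on the red line, and has been let go (x of face_blade_end in the frame of plate between -0.0725 and -0.0685 m and x of face_far_end in the frame of plate between -0.0725 and -0.0685 m and y of edge_root in the frame of mark between -0.006 and 0.006 m and height (world z) of square below 0.002 m and angle between square's own z axis and vertical below 0.03 rad and contact force between the fingers and square below 0.1 N), for 0.2 s.
2. the carriage's side meets the blade's outer edge (y of blade_edge in the frame of carriage_face between -0.0025 and 0.0015 m), for 0.2 s.
At the end, for the whole second after the job is handed in: Square flat on the bench (within 2 mm, tilt under 0.03 rad), both ends of its stock face within 2.5 mm of the plate's front edge, root of the blade's outer edge within 6 mm of the red line's middle; carriage face within 2.5 mm of that edge near the tip; all released, at rest (all of step 1 and all of step 2 and linear speed of square below 0.01 m/s and velocity of joint carriage between -0.005 and 0.005 m/s); the robot touches nothing.
It fails at once if the jar is moved more than 20 mm (distance of jar from where it was at the start of the episode above 0.02 m).
It fails at once if the vial rack is moved more than 20 mm (distance of rack from where it was at the start of the episode above 0.02 m).
It fails at once if the screwdriver is moved more than 20 mm (distance of driver from where it was at the start of the episode above 0.02 m).
It also fails if it takes over 48 s, if anything falls off the work surface, if the arm or the gripper's body presses on something with over 40 N, if the wrist force passes 120 N, or if a joint passes its speed limit or range.

## Working session

There is one attempt and no reset: what is moved stays moved. The work goes in short steps, Python scripts to look and compute and a tool call to move; the robot and the scene stay as the last step left them, time stands still between calls to the robot, and variables do not carry over. Pictures are saved under pics/ and viewed, and the job is handed in when it is done.

Besides the shell and the picture viewer there is one more tool, called as name(argument=value, ...), one argument or row to a line, values as JSON. step_arm: Moves the arm, as the interface text tells. Its arguments: {"type":"object","properties":{"steps":{"type":"array","items":{"type":"array","items":{"type":"number"}}}},"required":["steps"]}

```bash
mkdir -p pics; ls; cat > h.py <<'E'
import numpy as np, cv2
from station import get_state, optics, ctrl
def shot(name, fn=None):
    p=optics.get_image(name)
    if fn: cv2.imwrite('pics/'+fn, cv2.cvtColor(p['frame'],cv2.COLOR_RGB2BGR))
    return p
def ray(p,uv):
    K=np.array(p['camera_matrix']);V=np.array(p['view'])
    d=np.linalg.inv(K)@np.array([uv[0],uv[1],1.]); d=d*np.array([1,-1,-1])
    R=V[:3,:3];t=V[:3,3]
    return -R.T@t, R.T@d
def toz(p,uv,z):
    c,d=ray(p,uv); return c+d*(z-c[2])/d[2]
def proj(p,X):
    K=np.array(p['camera_matrix']);V=np.array(p['view'])
    c=V[:3,:3]@np.array(X,float)+V[:3,3]; c=c*np.array([1,-1,-1]); q=K@c; return q[:2]/q[2]
E
python3 - <<'E'
from h import *
s=get_state(); print(s)
for n in ['scene','top','wrist']:
    p=shot(n,n+'0.png'); print(n,p.keys(),np.round(p['camera_matrix'],1).tolist(),np.round(ray(p,(280,210))[0],1), np.round(p['view'],3).tolist())
    if n!='wrist':
        for th in ['plate','mark','carriage','square','carriage_grip','square_grip','jar','rack','driver']:
            try: print(th,[(np.round(np.array(d['at'])*[560,420],1).tolist(),round(d['confidence'],2)) for d in optics.spot_point(p,th)])
            except Exception as e: print(th,e)
E
```

```text
pics
{'t': 0.0, 'joints': array([ 1.16899589e+00,  2.76579474e-01,  1.50615248e+00, -2.09653076e-05,
        1.36067995e+00, -1.21009513e-01]), 'dq': array([ 6.42937359e-05,  2.38859321e-04,  1.08977013e-04, -1.17750350e-03,
        9.22936414e-04,  2.18300216e-04]), 'tau': array([ 1.15243016e-03, -4.16776478e+01, -2.45811385e+01,  4.68136332e-04,
        1.06119277e-02,  4.43601721e-06]), 'ee_pos': array([159.16627055, 552.0232284 , 255.44080355]), 'ee_rot': array([ 0.70077252, -0.09910642,  0.09878797, -0.69952607]), 'force': array([-0.32879753, -0.35339022,  0.19604597]), 'ft_torque': array([-0.02858998,  0.03560478, -0.0362334 ]), 'gripper_width': 85.62182005530747}
scene dict_keys(['frame', 'camera_matrix', 'view', 'shot']) [[457.0, 0.0, 275.1], [0.0, 457.0, 208.9], [0.0, 0.0, 1.0]] [1105.8  394.6 1169.2] [[-0.655, 0.756, -0.003, 429.946], [-0.624, -0.539, 0.566, 241.577], [0.426, 0.373, 0.825, -1581.839], [0.0, 0.0, 0.0, 1.0]]
plate [([305.4, 266.2], 0.81)]
mark [([314.7, 244.0], 0.43)]
carriage it knows: blade_edge, carriage_face, carriage_grip, driver, edge_root, face_blade_e
[... 928 characters left out ...]
ace_blade_end, face_far_end, jar, mark, plate, rack, square, square_grip
square [([364.8, 241.7], 0.95), ([320.8, 264.7], 0.88), ([381.2, 305.8], 0.87), ([435.1, 251.2], 0.79)]
carriage_grip [([165.8, 184.2], 0.76)]
square_grip [([322.3, 263.5], 0.79), ([384.7, 308.6], 0.77), ([370.5, 241.5], 0.76), ([443.2, 246.6], 0.71)]
jar [([102.8, 224.5], 0.63)]
rack [([204.8, 137.8], 0.88), ([216.8, 193.2], 0.34)]
driver [([343.4, 156.4], 0.93)]
wrist dict_keys(['frame', 'camera_matrix', 'view', 'shot']) [[371.8, 0.0, 285.3], [0.0, 371.8, 207.6], [0.0, 0.0, 1.0]] [ 79.5 575.6 373. ] [[0.277, 0.961, -0.001, -574.894], [-0.91, 0.262, -0.323, 41.994], [-0.31, 0.09, 0.947, -380.076], [0.0, 0.0, 0.0, 1.0]]
```

View pics/scene0.png

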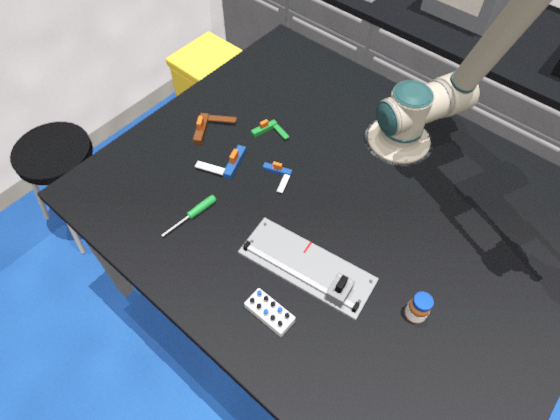

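View pics/top0.png

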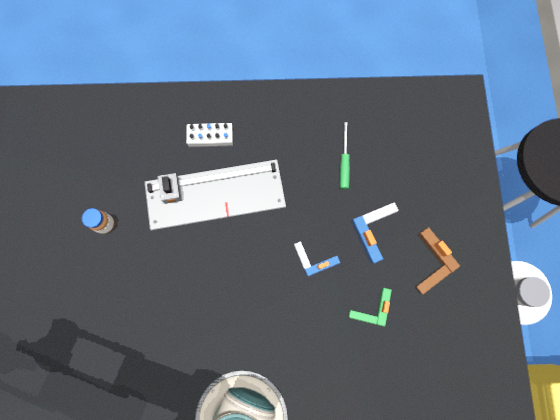

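```bash
python3 - <<'E'
import cv2
a=cv2.imread('pics/top0.png')[200:340,280:480]
cv2.imwrite('pics/top0crop.png',cv2.resize(a,None,fx=4,fy=4,interpolation=cv2.INTER_CUBIC))
a=cv2.imread('pics/top0.png')[120:260,110:310]
cv2.imwrite('pics/top0plate.png',cv2.resize(a,None,fx=4,fy=4,interpolation=cv2.INTER_CUBIC))
E
```

```text
(no output)
```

View crops.

The scene and top views show four squares. In the top view they are: blue and larger at (369,239), blue and small at (322,264), green at (384,308) and brown at (441,250). Green and brown are ruled out, so I choose the larger blue one at (369,239) and will check it in a crop.

View pics/top0crop.png

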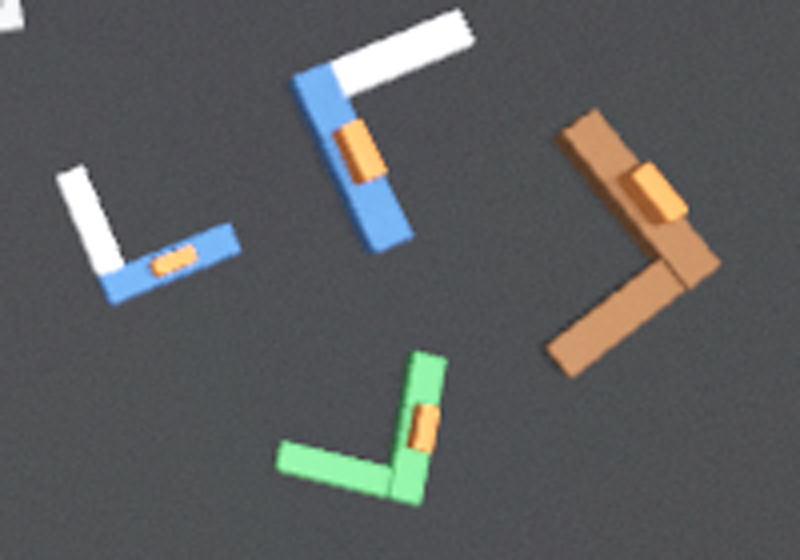

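View pics/top0plate.png

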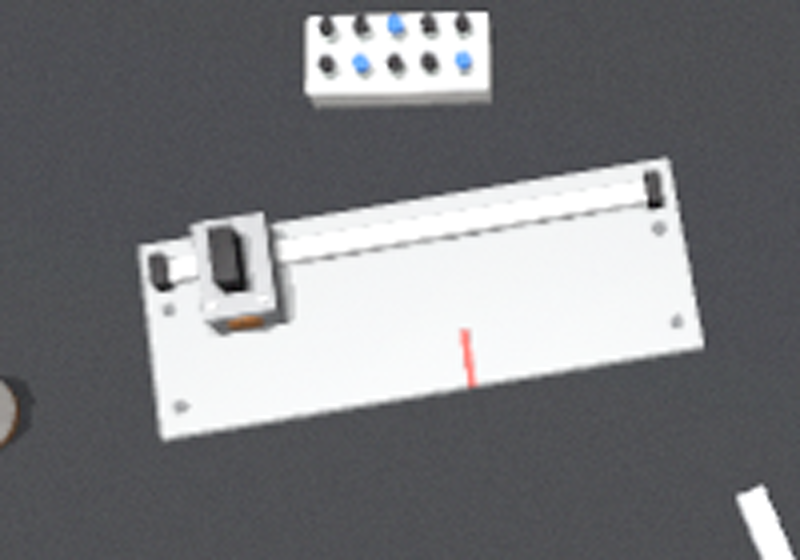

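```bash
python3 - <<'E'
from h import *
p=shot('top')
for z,pts in [(24,[(353,217),(363,216),(381,258),(371,262)]),(17.5,[(396,203),(398,211),(365,221),(362,216)]),(40,[(370,238)])]:
    print(z,[np.round(toz(p,u,z)[:2],1).tolist() for u in pts])
print('small',[np.round(toz(p,u,15)[:2],1).tolist() for u in [(307,270),(340,262),(297,243)]])
f=p['frame'].astype(int); R,G,B=f[...,0],f[...,1],f[...,2]
# plate corners by silhouettes
for th in ['plate','square','mark']:
    for d in optics.silhouettes(p,th):
        m=d['region'].astype(np.uint8)
        c=max(cv2.findContours(m,0,2)[0],key=cv2.contourArea)
        r=cv2.minAreaRect(c); print(th,d['confidence'],m.sum(),np.round(cv2.boxPoints(r),1).tolist(),[np.round(toz(p,u,12)[:2],1).tolist() for u in cv2.boxPoints(r)])
E
```

```text
24 [[510.0, -316.8], [512.0, -344.5], [395.4, -384.1], [385.5, -356.3]]
17.5 [[547.7, -440.9], [524.8, -444.3], [499.1, -350.5], [513.4, -343.3]]
40 [[448.2, -354.9]]
small [[369.6, -184.1], [388.6, -274.6], [443.6, -160.3]]
plate 0.76 6590 [[142.0, 177.8000030517578], [277.8999938964844, 155.1999969482422], [286.5, 207.10000610351562], [150.60000610351562, 229.6999969482422]] [[642.0, 271.0], [699.1, -116.5], [545.7, -135.6], [492.0, 241.7]]
square 0.92 476 [[293.70001220703125, 243.8000030517578], [326.5, 230.39999389648438], [339.6000061035156, 262.5], [306.79998779296875, 275.8999938964844]] [[442.1, -151.3], [476.8, -243.4], [387.6, -273.9], [354.1, -183.2]]
square 0.58 946 [[351.3999938964844, 219.60000610351562], [393.79998779296875, 200.8000030517578], [413.29998779296875, 244.6999969482422], [370.8999938964844, 263.6000061035156]] [[505.1, -314.3], [555.6, -437.1], [430.3, -479.2], [382.2, -358.7]]
square 0.58 1056 [[391.20001220703125, 254.1999969482422], [430.1000061035156, 223.89999389648438], [461.1000061035156, 263.8999938964844], [422.20001220703125, 294.20001220703125]] [[406.1, -416.0], [486.9, -531.5], [374.6, -603.6], [297.2, -489.3]]
square 0.57 495 [[350.0, 318.3999938964844], [356.79998779296875, 282.79998779296875], [391.1000061035156, 289.3999938964844], [384.20001220703125, 325.0]] [[240.0, -291.7], [332.0, -316.6], [312.0, -407.2], [220.7, -380.7]]
```

The crop confirms it: the blue square at (369,239) is visibly longer (stock about 122–130 mm) than the small blue one at (322,264) (about 93 mm). In the plate crop, the red line meets the front edge at full-picture (228,216) and the carriage is at (167,186). Next I'll work out the tool frame and plan a move over the square.

```bash
cat >> h.py <<'E'
from scipy.spatial.transform import Rotation as Ro
def Rdown(phi):
    # tool y down, tool z horizontal at yaw phi
    y=np.array([0,0,-1.]); z=np.array([np.cos(phi),np.sin(phi),0]); x=np.cross(y,z)
    return Ro.from_matrix(np.c_[x,y,z])
def plan(pos,phi,base=None):
    s=get_state() if base is None else base
    R0=Ro.from_quat(s['ee_rot']); p0=s['ee_pos']
    rv=(R0.inv()*Rdown(phi)).as_rotvec(); d=R0.inv().apply(np.array(pos)-p0)/1000
    return np.round(rv,4), np.round(d,4)
E
python3 - <<'E'
from h import *
s=get_state(); R=Ro.from_quat(s['ee_rot']).as_matrix(); print(R.round(3)); phi=np.arctan2(R[1,2],R[0,2]); print('phi',phi, 'q1,q6',s['joints'][[0,5]])
p=optics.get_image('wrist'); V=p['view']; c=-V[:3,:3].T@V[:3,3]; print('cam in tool',R.T@(c-s['ee_pos']), 'camdir in tool', R.T@(-V[2,:3]), 'camup',R.T@V[1,:3])
E
```

```text
[[ 0.961  0.     0.277]
 [-0.277  0.     0.961]
 [ 0.    -1.     0.   ]]
phi 1.2900345912249493 q1,q6 [ 1.16902988 -0.12100532]
cam in tool [-8.30875580e+01 -1.16654174e+02  5.46929796e-02] camdir in tool [ 3.22516507e-01  9.46563705e-01 -5.04761211e-04] camup [-9.46563745e-01  3.22516189e-01 -6.20251445e-04]
```

```bash
python3 - <<'E'
from h import *
print(plan([585,120,300],0.14))
E
```

```text
(array([-1.00e-04,  1.15e+00, -0.00e+00]), array([ 0.5288, -0.0437, -0.2976]))
```

step_arm(
  steps=[
    [0,1.15,0,0.529,-0.044,-0.298,1],
    [0,1.15,0,0.529,-0.044,-0.298,1],
    [0,1.15,0,0.529,-0.044,-0.298,1],
    [0,1.15,0,0.529,-0.044,-0.298,1],
    [0,1.15,0,0.529,-0.044,-0.298,1],
    [0,1.15,0,0.529,-0.044,-0.298,1],
    [0,1.15,0,0.529,-0.044,-0.298,1],
    [0,1.15,0,0.529,-0.044,-0.298,1],
    [0,1.15,0,0.529,-0.044,-0.298,1],
    [0,1.15,0,0.529,-0.044,-0.298,1],
    [0,1.15,0,0.529,-0.044,-0.298,1],
    [0,1.15,0,0.529,-0.044,-0.298,1],
  ],
)

```text
t: 2.4
ee_pos: [580.1, 124.1, 299.9]
ee_rot: [-0.533, 0.464, -0.464, 0.534]
force: [1.6, 0.8, 1.1]
gripper_width: 85.4
```

step_arm(
  steps=[
    [0,0,0,0,0,0,1],
    [0,0,0,0,0,0,1],
  ],
)

```text
t: 2.6
ee_pos: [579.4, 124.9, 299.1]
ee_rot: [0.533, -0.465, 0.464, -0.533]
force: [0.4, 0.5, -0.1]
gripper_width: 85.5
```

```bash
python3 - <<'E'
from h import *
s=get_state(); print(s['t'],s['ee_pos'],s['joints'])
p=shot('wrist','w1.png'); shot('top','top1.png')
np.save('w1_K.npy',p['camera_matrix']);np.save('w1_V.npy',p['view'])
E
```

```text
2.6 [579.41840264 124.85259321 299.11514854] [ 9.45061535e-02  2.83595404e-01  1.38863974e+00  6.46321173e-04
  1.47053635e+00 -4.30988654e-02]
```

View pics/w1.png

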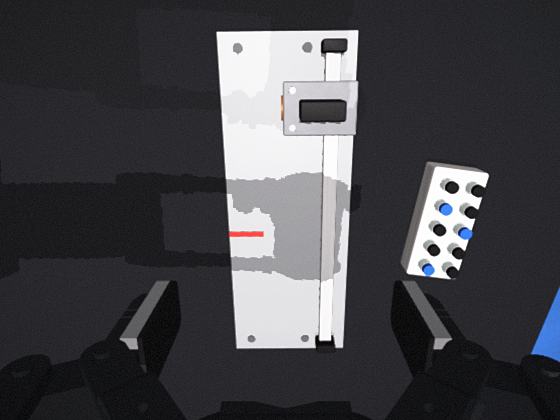

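The wrist view shows the whole plate. Its front edge is on the left, running from (217,31) to (237,348), with the red line at about (230–263,234) and the carriage at (320,108). I'll fit the plate pose with the known sizes.

```bash
cat > platefit.py <<'E'
from h import *
from scipy.optimize import least_squares
im=cv2.imread('pics/w1.png'); p=dict(camera_matrix=np.load('w1_K.npy'),view=np.load('w1_V.npy'))
g=cv2.cvtColor(im,cv2.COLOR_BGR2GRAY).astype(float)
def cross(prof,thr):
    for i in range(len(prof)-1):
        if prof[i]<thr<=prof[i+1]: return i+(thr-prof[i])/(prof[i+1]-prof[i])
front=[]
for r in range(45,340,3):
    x0=int(np.interp(r,[31,348],[217,237])); seg=g[r,x0-8:x0+9]; t=(seg[:4].mean()+seg[-4:].mean())/2
    c=cross(seg,t)
    if c is not None: front.append((x0-8+c,r))
front=np.array(front)
top=[];bot=[]
for c in range(225,350,4):
    seg=g[22:40,c]; k=cross(seg,(seg[:4].mean()+seg[-4:].mean())/2)
    if k is not None: top.append((c,22+k))
for c in range(245,310,4):
    seg=g[338:358,c][::-1]; k=cross(seg,(seg[:4].mean()+seg[-4:].mean())/2)
    if k is not None: bot.append((c,357-k))
# red
m=((im[...,2].astype(int)-im[...,1])>70); ys,xs=np.nonzero(m); k=(xs>225)&(xs<270)&(ys>220)&(ys<250)
red=np.array([(x,ys[k&(xs==x)].mean()) for x in range(233,261)])
W=lambda P,z:np.array([toz(p,u,z)[:2] for u in P])
F,T,B,M=[W(P,12) for P in (front,top,bot,red)]
def res(q):
    x,y,a=q; R=np.array([[np.cos(a),np.sin(a)],[-np.sin(a),np.cos(a)]])
    L=lambda P:(P-[x,y])@R.T
    return np.r_[L(F)[:,0]+70, L(T)[:,1]-190, L(B)[:,1]+190]
s=least_squares(res,[595,62,.14],loss='soft_l1'); x,y,a=s.x
r=res(s.x); print('plate',s.x, 'rms',np.sqrt((r**2).mean()), len(F),len(T),len(B), r[:len(F)].mean(),r[len(F):len(F)+len(T)].mean(),r[-len(B):].mean())
R=np.array([[np.cos(a),np.sin(a)],[-np.sin(a),np.cos(a)]])
ml=(M-[x,y])@R.T; print('mark y',ml[:,1].mean(),ml[:,1].std(),'x',ml[:,0].min(),ml[:,0].max())
# rear edge check
re=W([(358,31),(344,347)],12); print('rear',(re-[x,y])@R.T)
# carriage face: top -y corners at z=57
ca=W([(283,133),(355,135),(285,82),(356,82)],57); print('car57',(ca-[x,y])@R.T)
E
python3 platefit.py
python3 - <<'E'
import cv2
a=cv2.imread('pics/w1.png')[70:150,270:370]
cv2.imwrite('pics/w1car.png',cv2.resize(a,None,fx=7,fy=7,interpolation=cv2.INTER_CUBIC))
E
```

```text
plate [5.90479772e+02 6.62108362e+01 1.47785938e-01] rms 0.1607235809361088 99 32 17 -0.00047516820886241336 -0.04012717562935908 0.06418219234056638
mark y -27.22725855272459 0.08682975855791422 x -65.0725514321212 -33.31179504397872
rear [[  70.34400066  188.688362  ]
 [  72.06732604 -189.24449281]]
car57 [[ -4.47635891  95.71473314]
 [ 64.3114277   93.16486081]
 [ -2.10437077 141.80560411]
 [ 62.79378829 141.17027339]]
```

View pics/w1car.png

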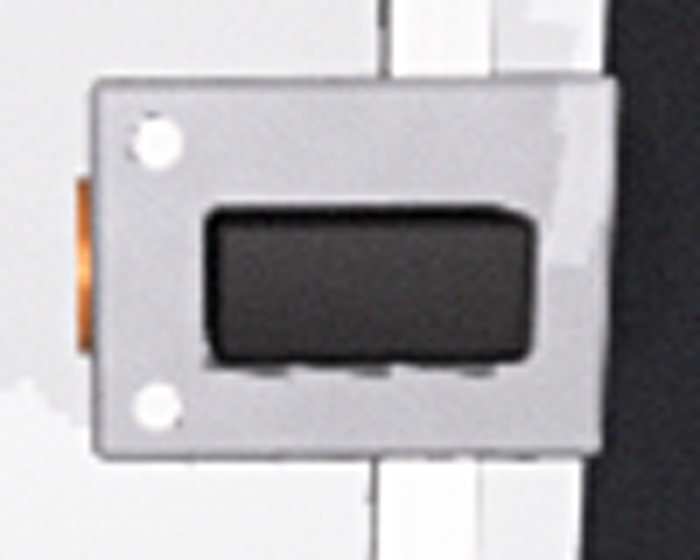

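Residuals are 0.16 mm, and the rear edge and carriage sizes agree to about 2 mm. The plate is at (590.5, 66.2) with yaw 0.148, the mark at plate y = −27.2 and the carriage at about +118. Next I'll move over the square.

```bash
python3 - <<'E'
from h import *
print(plan([484,-367,200],-1.27))
E
```

```text
(array([1.4000e-03, 1.4104e+00, 1.0000e-04]), array([ 0.4755,  0.0993, -0.1621]))
```

step_arm(
  steps=[
    [0,1.41,0,0.476,0.099,-0.162,1],
    [0,1.41,0,0.476,0.099,-0.162,1],
    [0,1.41,0,0.476,0.099,-0.162,1],
    [0,1.41,0,0.476,0.099,-0.162,1],
    [0,1.41,0,0.476,0.099,-0.162,1],
    [0,1.41,0,0.476,0.099,-0.162,1],
    [0,1.41,0,0.476,0.099,-0.162,1],
    [0,1.41,0,0.476,0.099,-0.162,1],
    [0,1.41,0,0.476,0.099,-0.162,1],
    [0,1.41,0,0.476,0.099,-0.162,1],
    [0,1.41,0,0.476,0.099,-0.162,1],
    [0,1.41,0,0.476,0.099,-0.162,1],
  ],
)

```text
t: 3.9
ee_pos: [484.6, -368.2, 200.1]
ee_rot: [-0.106, 0.7, -0.699, 0.106]
force: [-0.6, -0.1, 0.1]
gripper_width: 85.4
```

step_arm(
  steps=[
    [0,0,0,0,0,0,1],
    [0,0,0,0,0,0,1],
  ],
)

```text
t: 4.1
ee_pos: [485.7, -365.8, 201.3]
ee_rot: [-0.107, 0.699, -0.699, 0.107]
force: [0.3, -0.5, -0.3]
gripper_width: 85.4
```

```bash
python3 - <<'E'
from h import *
s=get_state(); print(s['t'],s['ee_pos'],s['joints'])
p=shot('wrist','w2.png')
np.save('w2_K.npy',p['camera_matrix']);np.save('w2_V.npy',p['view'])
for th in ['square','square_grip','edge_root','blade_edge','face_blade_end','face_far_end']:
    print(th,[(np.round(np.array(d['at'])*[560,420],1).tolist(),round(d['confidence'],2)) for d in optics.spot_point(p,th)])
E
```

```text
4.1 [ 485.69606416 -365.75904804  201.31565591] [-7.60380967e-01  3.58861890e-01  1.52086225e+00  9.93200076e-04
  1.26173550e+00  5.06589276e-01]
square [([108.2, 242.8], 0.7), ([262.6, 211.2], 0.62), ([240.9, 373.6], 0.62), ([439.0, 295.7], 0.6)]
square_grip [([93.7, 255.8], 0.88), ([454.3, 321.7], 0.74), ([232.6, 395.6], 0.7), ([251.8, 227.3], 0.66)]
edge_root [([271.3, 140.4], 0.96), ([207.7, 410.0], 0.69), ([49.1, 234.0], 0.6), ([369.1, 136.1], 0.57)]
blade_edge [([30.5, 173.4], 0.97), ([154.8, 382.7], 0.83), ([360.6, 385.3], 0.75), ([364.5, 136.7], 0.72)]
face_blade_end [([53.4, 237.3], 0.76), ([271.3, 143.3], 0.66), ([210.4, 400.9], 0.65)]
face_far_end [([253.2, 337.7], 0.93), ([155.4, 229.6], 0.92), ([280.5, 275.2], 0.81), ([414.0, 247.5], 0.65)]
```

View pics/w2.png

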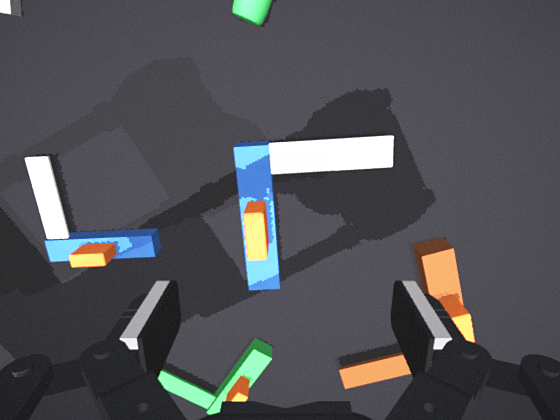

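The wrist view shows the target centred: stock top corners at about (234,147), (269,143), (280,289) and (248,290), grip at about (255,230), and blade from (270,143) to (393,136). The small blue look-alike is at (100,245), the green one at (230,380) and the brown one at (440,280).

```bash
python3 - <<'E'
from h import *
im=cv2.imread('pics/w2.png')
cv2.imwrite('pics/w2c.png',cv2.resize(im[120:305,220:410],None,fx=3.2,fy=3.2,interpolation=cv2.INTER_CUBIC))
p=dict(camera_matrix=np.load('w2_K.npy'),view=np.load('w2_V.npy'))
W=lambda P,z:np.array([toz(p,u,z)[:2] for u in P])
g=cv2.cvtColor(im,cv2.COLOR_BGR2GRAY).astype(float); b=im[...,0].astype(float)
# blade outer edge and inner edge per column
up=[];lo=[]
for c in range(275,390,3):
    col=g[125:185,c]; hit=np.nonzero(col>150)[0]; i,j=hit[0],hit[-1]
    f=lambda a,bb: (150-col[a])/(col[bb]-col[a])
    up.append((c,125+i-1+f(i-1,i))); lo.append((c,125+j+1-f(j+1,j)))
U=W(up,17.5);L=W(lo,17.5)
d=U[-1]-U[0]; k=np.polyfit(U[:,1],U[:,0],1); k2=np.polyfit(L[:,1],L[:,0],1)
print('blade yaw',np.arctan2(-1,-k[0]),np.arctan2(-1,-k2[0]))
a=np.arctan2(-1,-k[0]); n=np.array([-np.sin(a),np.cos(a)])
print('outer n',(U@n).mean(),'inner n',(L@n).mean())
# stock
hsv=cv2.cvtColor(im,cv2.COLOR_BGR2HSV); m=cv2.inRange(hsv,(95,80,60),(125,255,255)); m[:, :225]=0; m[:130]=0; m[300:]=0;m[:,300:]=0
c=max(cv2.findContours(m,0,2)[0],key=cv2.contourArea); box=cv2.boxPoints(cv2.minAreaRect(c)); print(box.tolist())
ex=np.array([np.cos(a),np.sin(a)])
for q in [(234,147),(269,143),(280,289),(248,290)]:
    w=toz(p,q,24)[:2]; print(q,w,'x',w@ex,'y',w@n)
g2=[(245,203),(265,200),(268,259),(248,261)]
for q in g2:
    w=toz(p,q,56)[:2]; print('grip',q,w,'x',w@ex,'y',w@n)
o=((U@n).mean()-65)
print('n',o, 'axis',ex,n)
E
```

```text
blade yaw -1.2051037543904077 -1.2073062128126788
outer n 359.8429061814027 inner n 333.54476532817137
[[231.78138732910156, 142.5091552734375], [268.8915710449219, 138.88864135742188], [283.49383544921875, 288.56158447265625], [246.38363647460938, 292.1820983886719]]
(234, 147) [ 505.67653177 -317.04710582] x 476.9107702232244 y 358.8645139070894
(269, 143) [ 516.99383653 -342.57705122] x 504.7996064735307 y 360.3040665004197
(280, 289) [ 393.98566853 -389.62607014] x 504.75032312722635 y 228.60510239428407
(248, 290) [ 384.34800045 -362.33923243] x 475.82139836752816 y 229.3623806683981
grip (245, 203) [ 474.37087137 -338.10314528] x 485.37972309311715 y 322.0993400561116
grip (265, 200) [ 481.0467981  -351.59190618] x 500.36384327450224 y 323.5103009059794
grip (268, 259) [ 435.35331909 -367.49083902] x 498.8716677358336 y 275.1528454129859
grip (248, 261) [ 429.00490033 -353.0471872 ] x 483.11291311351596 y 274.3892018237765
n 294.8429061814027 axis [ 0.35759616 -0.93387632] [0.93387632 0.35759616]
```

View pics/w2c.png

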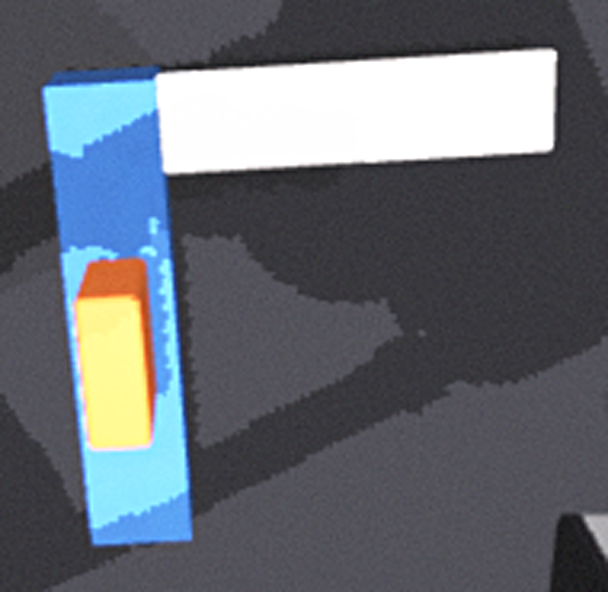

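```bash
cat >> h.py <<'E'
import json,os
def cmd_load():
    return json.load(open('cmd.json'))
def cmd_apply(rv,d):
    c=cmd_load(); R=Ro.from_quat(c['q']); 
    p=np.array(c['p'])+R.apply(np.array(d)*1000); q=(R*Ro.from_rotvec(rv)).as_quat()
    json.dump(dict(p=p.tolist(),q=q.tolist()),open('cmd.json','w')); return p,q
def cmdbase():
    c=cmd_load(); return dict(ee_pos=np.array(c['p']),ee_rot=np.array(c['q']))
E
python3 - <<'E'
from h import *
json.dump(dict(p=[159.362,552.507,256.328],q=Rdown(1.290).as_quat().tolist()),open('cmd.json','w'))
print(cmd_apply([0,1.15,0],[.529,-.044,-.298])); print(cmd_apply([0,1.41,0],[.476,.099,-.162]))
s=get_state(); print(s['ee_pos'],s['ee_rot'],s['t'])
for z in (110,53): print(plan([450.4,-353.1,z],-1.206), plan([450.4,-353.1,z],-1.206,cmdbase()))
E
```

```text
(array([585.0617282 , 119.58120796, 300.328     ]), array([ 0.53374692, -0.46380408,  0.46380408, -0.53374692]))
(array([ 491.06925938, -374.36759081,  201.328     ]), array([ 0.10594709, -0.69912461,  0.69912461, -0.10594709]))
[ 485.19875822 -367.59772145  200.87101871] [ 0.10613829 -0.69904289  0.6991177  -0.10633979] 4.45
(array([-0.0002, -0.0632, -0.0003]), array([ 0.0289,  0.0909, -0.0242])) (array([-0.   , -0.064, -0.   ]), array([ 0.0325,  0.0913, -0.0324]))
(array([-0.0002, -0.0632, -0.0003]), array([ 0.029 ,  0.1479, -0.0242])) (array([-0.   , -0.064, -0.   ]), array([ 0.0325,  0.1483, -0.0324]))
```

```bash
python3 - <<'E'
from h import *
json.dump(dict(p=[484.9,-368.05,200.7],q=Rdown(-1.270).as_quat().tolist()),open('cmd.json','w'))
for z in (110,53): print(plan([450.4,-353.1,z],-1.206,cmdbase()))
E
```

```text
(array([ 0.   , -0.064,  0.   ]), array([ 0.0285,  0.0907, -0.0245]))
(array([ 0.   , -0.064,  0.   ]), array([ 0.0285,  0.1477, -0.0245]))
```

step_arm(
  steps=[
    [0,-0.064,0,0.0285,0.05,-0.0245,1],
    [0,-0.064,0,0.0285,0.08,-0.0245,1],
    [0,-0.064,0,0.0285,0.1,-0.0245,1],
    [0,-0.064,0,0.0285,0.12,-0.0245,1],
    [0,-0.064,0,0.0285,0.135,-0.0245,0.2],
    [0,-0.064,0,0.0285,0.145,-0.0245,0],
    [0,-0.064,0,0.0285,0.1477,-0.0245,0],
    [0,-0.064,0,0.0285,0.1477,-0.0245,0],
  ],
)

```text
t: 5.25
ee_pos: [450.6, -353.2, 52.9]
ee_rot: [-0.128, 0.695, -0.695, 0.128]
force: [-0.9, -0.4, 0.5]
gripper_width: 42.7
```

```bash
python3 - <<'E'
from h import *
cmd_apply([0,-.064,0],[.0285,.1477,-.0245]); print(cmd_load()['p'])
s=get_state(); print(s['ee_pos'],s['force'],s['gripper_width'])
shot('wrist','w3.png')
E
```

```text
[450.42074422916596, -353.0940339165466, 53.0]
[ 450.55312792 -353.2287768    52.87624226] [-0.90842054 -0.41561032  0.46628056] 42.73263404405087
```

View pics/w3.png

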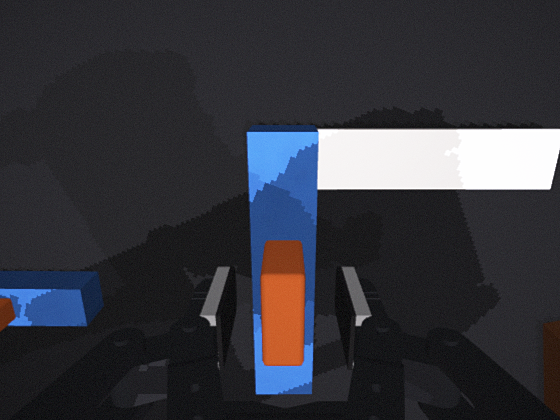

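The fingers straddle the grip at (283,310), centred and aligned with it. Close and lift slightly.

step_arm(
  steps=[
    [0,0,0,0,0,0,-1],
    [0,0,0,0,0,0,-1],
    [0,0,0,0,0,0,-1],
    [0,0,0,0,0,0,-1],
    [0,0,0,0,0,0,-1],
    [0,0,0,0,0,0,-1],
    [0,0,0,0,-0.02,0,-1],
    [0,0,0,0,-0.05,0,-1],
    [0,0,0,0,-0.06,0,-1],
    [0,0,0,0,-0.06,0,-1],
  ],
)

```text
t: 6.3
ee_pos: [451.0, -353.8, 113.7]
ee_rot: [0.128, -0.695, 0.696, -0.129]
force: [0.1, -0.9, -5.7]
gripper_width: 15.0
```

```bash
python3 - <<'E'
from h import *
cmd_apply([0,0,0],[0,-.06,0]); print(cmd_load()['p'])
s=get_state(); print(s['ee_pos'],s['force'],s['ft_torque'],s['gripper_width'],s['joints'])
shot('wrist','w4.png')
# pre-place: back off 40 mm from plate, z + 60
a=0.1478; P=np.array([590.5,66.2]); R=np.array([[np.cos(a),-np.sin(a)],[np.sin(a),np.cos(a)]])
for off,z in [(-40,113),(-40,60),(-5,57)]:
    t=P+R@[-84+off,-92.2]; print(off,t,plan([*t,z],a,cmdbase()))
E
```

```text
[450.42074422916596, -353.0940339165466, 113.00000000000001]
[ 451.02997238 -353.79895838  113.67102744] [ 0.05594189 -0.93017067 -5.71305796] [0.0005404  0.00876971 0.01151253] 14.98218922514929 [-7.86535438e-01  3.85803383e-01  1.72117223e+00 -3.85606304e-07
  1.03192768e+00  4.19422948e-01]
-40 [481.42951666 -43.25533182] (array([-0.    , -1.3538, -0.    ]), array([-0.1395,  0.    , -0.2784]))
-40 [481.42951666 -43.25533182] (array([-0.    , -1.3538, -0.    ]), array([-0.1395,  0.053 , -0.2784]))
-5 [516.04792737 -38.10114516] (array([-0.    , -1.3538, -0.    ]), array([-0.1737,  0.056 , -0.2709]))
```

View pics/w4.png

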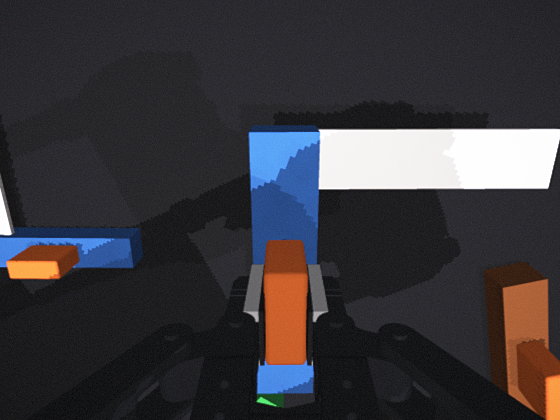

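The square is gripped (15 mm opening, −5.7 N) and aligned in the fingers, with the stock upright in the picture at (284,130–400). Next I carry it to 40 mm short of the plate.

step_arm(
  steps=[
    [0,-0.1,0,-0.01,-0.037,-0.03,-1],
    [0,-0.25,0,-0.03,-0.037,-0.06,-1],
    [0,-0.4,0,-0.045,-0.037,-0.09,-1],
    [0,-0.54,0,-0.06,-0.037,-0.12,-1],
    [0,-0.68,0,-0.075,-0.037,-0.15,-1],
    [0,-0.82,0,-0.09,-0.037,-0.18,-1],
    [0,-0.96,0,-0.105,-0.037,-0.21,-1],
    [0,-1.1,0,-0.12,-0.037,-0.24,-1],
    [0,-1.24,0,-0.13,-0.037,-0.265,-1],
    [0,-1.354,0,-0.1395,-0.02,-0.2784,-1],
    [0,-1.354,0,-0.1395,0.01,-0.2784,-1],
    [0,-1.354,0,-0.1395,0.01,-0.2784,-1],
  ],
)

```text
t: 7.55
ee_pos: [477.0, -41.7, 98.5]
ee_rot: [0.538, -0.465, 0.458, -0.534]
force: [-1.4, 0.2, -6.1]
gripper_width: 14.6
```

```bash
python3 - <<'E'
from h import *
cmd_apply([0,-1.354,0],[-.1395,.01,-.2784]); print(cmd_load()['p'])
s=get_state(); print(s['t'],s['ee_pos'],s['force'],s['ft_torque'],s['gripper_width'],s['joints'])
R=Ro.from_quat(s['ee_rot']).as_matrix();print(np.arctan2(R[1,2],R[0,2]))
shot('wrist','w5.png')
E
```

```text
[481.4194337425835, -43.24585940449498, 103.0]
7.55 [476.97715204 -41.73618601  98.51307284] [-1.41229583  0.22038153 -6.09467078] [-0.01792208  0.11048957  0.00094739] 14.633406399553115 [-2.32621818e-01  2.87895140e-01  1.93178875e+00 -2.00508994e-04
  9.33858124e-01 -3.81865385e-01]
0.14938777601512923
```

View pics/w5.png

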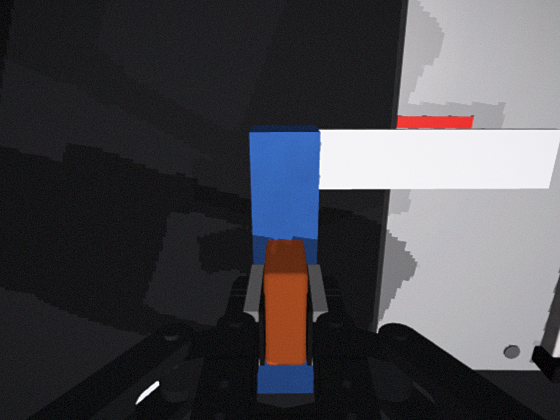

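The square is held with the blade over the plate. The front edge shows at column ~390 and the red line at (435,121). I'll go down to 4 mm above the bench and in to a 5 mm gap.

step_arm(
  steps=[
    [0,0,0,0,0.02,0,-1],
    [0,0,0,0,0.035,0,-1],
    [0,0,0,0,0.046,0,-1],
    [0,0,0,0,0.046,0.015,-1],
    [0,0,0,0,0.046,0.025,-1],
    [0,0,0,0,0.046,0.033,-1],
    [0,0,0,0,0.046,0.035,-1],
    [0,0,0,0,0.046,0.035,-1],
    [0,0,0,0,0.046,0.035,-1],
  ],
)

```text
t: 8.5
ee_pos: [515.4, -38.1, 57.0]
ee_rot: [0.536, -0.462, 0.461, -0.535]
force: [0.8, -0.3, -6.0]
gripper_width: 14.8
```

```bash
python3 - <<'E'
from h import *
cmd_apply([0,0,0],[0,.046,.035]); print(cmd_load()['p'])
s=get_state(); print(s['t'],s['ee_pos'],s['force'],s['ft_torque'],s['gripper_width'])
R=Ro.from_quat(s['ee_rot']).as_matrix();print(np.arctan2(R[1,2],R[0,2]))
p=shot('wrist','w6.png'); np.save('w6_K.npy',p['camera_matrix']);np.save('w6_V.npy',p['view'])
a=.1478
print([np.round(x,1) for x in (proj(p,[*(np.array([590.5,66.2])+np.array([[np.cos(a),-np.sin(a)],[np.sin(a),np.cos(a)]])@[-70,-27.2]),12]),)])
E
```

```text
[516.036812918692, -38.084749157897676, 57.0]
8.5 [515.4256745  -38.06132137  56.99637729] [ 0.78019203 -0.26897978 -5.95104539] [-0.02029788  0.05443045 -0.00481019] 14.774408008290338
0.1481557490913233
[array([331.4, 126. ])]
```

View pics/w6.png

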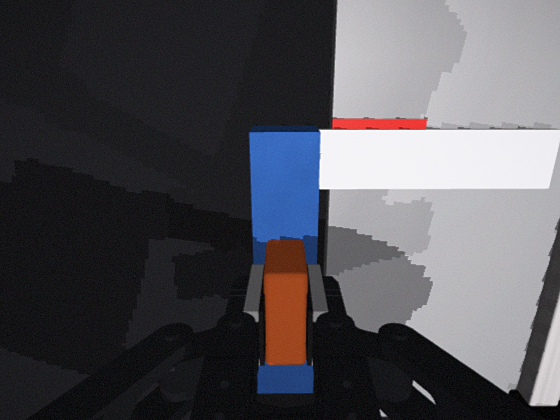

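The wrist view shows the plate edge at column ~333, the stock face at ~319, the blade's outer edge at row 129 and the visible part of the red line from row 118. I'll quantify these.

```bash
python3 - <<'E'
from h import *
im=cv2.imread('pics/w6.png'); p=dict(camera_matrix=np.load('w6_K.npy'),view=np.load('w6_V.npy'))
cv2.imwrite('pics/w6c.png',cv2.resize(im[105:205,300:440],None,fx=5,fy=5,interpolation=cv2.INTER_CUBIC))
a=.1478;P=np.array([590.5,66.2]);R=np.array([[np.cos(a),-np.sin(a)],[np.sin(a),np.cos(a)]])
L=lambda uv,z: R.T@(toz(p,uv,z)[:2]-P)
print('red upper edge (expect y -24.2)',[L((c,117.8),12).round(2) for c in (345,385,420)])
g=cv2.cvtColor(im,cv2.COLOR_BGR2GRAY).astype(float)
print('front edge', [L((c,r),12).round(2) for c,r in ((333,110),(336,20),(325,240))])
print('blade edge',[L((c,r),21.5).round(2) for c,r in ((322,129),(440,128.5),(550,128))])
print('stock face',[L((319.5,132),28).round(2),L((318,230),28).round(2)])
E
```

```text
red upper edge (expect y -24.2) [array([-64.36, -23.79]), array([-47.39, -23.77]), array([-32.55, -23.76])]
front edge [array([-69.59, -20.58]), array([-69.86,  13.62]), array([-70.86, -80.26])]
blade edge [array([-74.88, -27.33]), array([-27.35, -27.09]), array([ 16.88, -26.85])]
stock face [array([-76.43, -27.69]), array([-75.82, -68.6 ])]
```

View pics/w6c.png

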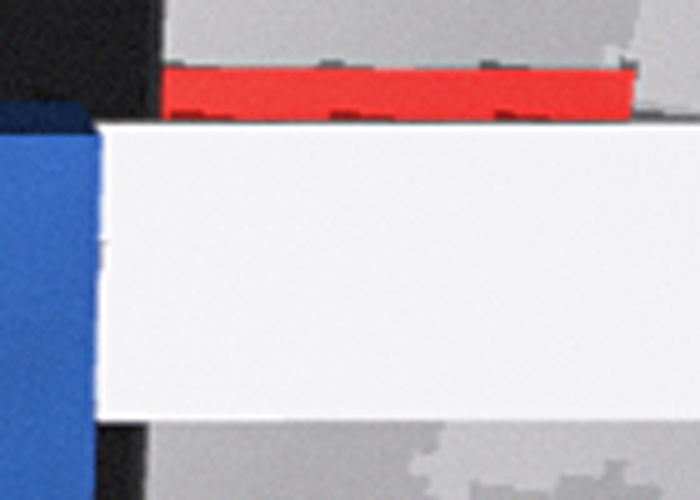

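Everything agrees within about 0.6 mm: the red line's edge reads −23.8 against −24.2 expected, the blade edge −27.2, and the gap is about 5.5 mm. Lower the square and ease it in.

step_arm(
  steps=[
    [0,0,0,0,0.002,0,-1],
    [0,0,0,0,0.0037,0,-1],
    [0,0,0,0,0.0037,0.002,-1],
    [0,0,0,0,0.0037,0.004,-1],
    [0,0,0,0,0.0037,0.005,-1],
    [0,0,0,0,0.0037,0.005,-1],
    [0,0,0,0,0.0037,0.005,-1],
  ],
)

```text
t: 9.25
ee_pos: [518.2, -37.6, 53.8]
ee_rot: [0.537, -0.463, 0.46, -0.534]
force: [-7.2, -1.8, 6.5]
gripper_width: 15.0
```

step_arm(
  steps=[
    [0,0,0,0,0,0.0005,-1],
    [0,0,0,0,0,0.0005,-1],
    [0,0,0,0,0,0.0005,-1],
  ],
)

```text
t: 9.55
ee_pos: [518.4, -37.6, 53.8]
ee_rot: [0.537, -0.463, 0.46, -0.534]
force: [-7.7, -1.9, 6.5]
gripper_width: 15.1
```

The x force could be partly bench friction, since about 12 N is pressing down. I'll raise 0.7 mm to unload the bench and look.

step_arm(
  steps=[
    [0,0,0,0,-0.0004,0,-1],
    [0,0,0,0,-0.0007,0,-1],
    [0,0,0,0,-0.0007,0.001,-1],
    [0,0,0,0,-0.0007,0.001,-1],
    [0,0,0,0,-0.0007,0.001,-1],
  ],
)

```text
t: 10.05
ee_pos: [521.7, -37.3, 53.8]
ee_rot: [0.536, -0.462, 0.461, -0.535]
force: [-5.1, -2.0, -0.5]
gripper_width: 14.8
```

```bash
python3 - <<'E'
from h import *
cmd_apply([0,0,0],[0,.003,.0065]); print(cmd_load()['p'])
s=get_state(); print(s['t'],s['ee_pos'],s['force'],s['ft_torque'],s['gripper_width'])
R=Ro.from_quat(s['ee_rot']).as_matrix();print(np.arctan2(R[1,2],R[0,2]))
p=shot('wrist','w7.png'); im=cv2.imread('pics/w7.png')
cv2.imwrite('pics/w7c.png',cv2.resize(im[105:265,280:420],None,fx=4,fy=3.7,interpolation=cv2.INTER_CUBIC))
np.save('w7_K.npy',p['camera_matrix']);np.save('w7_V.npy',p['view'])
E
```

```text
[522.4657547656836, -37.126257254958176, 54.0]
10.05 [521.72651379 -37.27171841  53.84056217] [-5.07075425 -1.97926794 -0.48705144] [-0.28784579  0.73391949 -0.14771768] 14.793859185654075
0.14814763647711096
```

View pics/w7c.png

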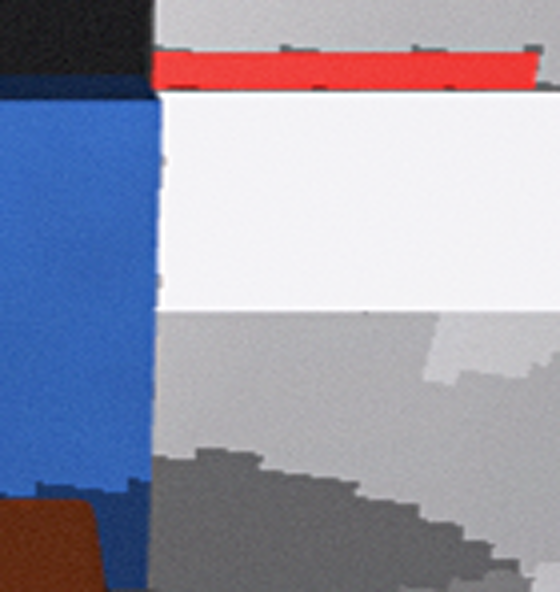

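The view shows the stock face flush with the plate edge (no dark gap at crop column ~155) and the blade edge along the red line. Release and lift.

step_arm(
  steps=[
    [0,0,0,0,0,0,-0.4],
    [0,0,0,0,0,0,-0.2],
    [0,0,0,0,0,0,0.2],
    [0,0,0,0,0,0,0.2],
    [0,0,0,0,0,0,0.2],
    [0,0,0,0,-0.02,0,0.2],
    [0,0,0,0,-0.05,0,0.2],
    [0,0,0,0,-0.09,0,0.2],
    [0,0,0,0,-0.13,0,0.2],
    [0,0,0,0,-0.146,0,0.2],
    [0,0,0,0,-0.146,0,0.2],
    [0,0,0,0,-0.146,0,0.2],
  ],
)

```text
t: 11.3
ee_pos: [522.1, -37.1, 199.5]
ee_rot: [0.536, -0.462, 0.461, -0.536]
force: [-0.9, -0.0, -0.2]
gripper_width: 50.9
```

```bash
python3 - <<'E'
from h import *
cmd_apply([0,0,0],[0,-.146,0]); print(cmd_load()['p'])
s=get_state(); print(s['t'],s['ee_pos'],s['force'],s['gripper_width'])
p=shot('wrist','w8.png'); im=cv2.imread('pics/w8.png')
np.save('w8_K.npy',p['camera_matrix']);np.save('w8_V.npy',p['view'])
E
```

```text
[522.4657547656836, -37.126257254958176, 200.0]
11.3 [522.08961572 -37.09551865 199.46947034] [-0.89440676 -0.02707736 -0.15485063] 50.857227909775986
```

View pics/w8.png

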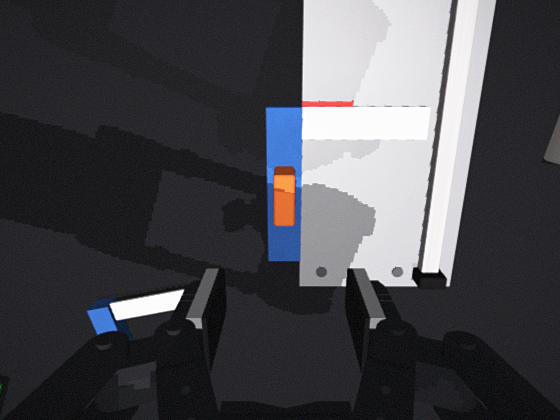

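```bash
python3 - <<'E'
from h import *
im=cv2.imread('pics/w8.png'); p=dict(camera_matrix=np.load('w8_K.npy'),view=np.load('w8_V.npy'))
a=.1478;P=np.array([590.5,66.2]);R=np.array([[np.cos(a),-np.sin(a)],[np.sin(a),np.cos(a)]])
L=lambda uv,z: R.T@(toz(p,uv,z)[:2]-P)
g=cv2.cvtColor(im,cv2.COLOR_BGR2GRAY).astype(float)
# blade outer edge
b=[]
for c in range(360,425,3):
    col=g[98:120,c]; i=np.nonzero(col>235)[0]; b.append((c,98+i[0]-.5) if len(i) else None)
b=[x for x in b if x]; B=np.array([L(u,17.5) for u in b]); print('blade edge slope,y',np.polyfit(B[:,0],B[:,1],1)[0],np.median(B[:,1]))
bl=(im[...,0].astype(int)-im[...,2]>40)
S=[];S0=[]
for r in list(range(112,168,4))+list(range(228,258,4)):
    x=np.nonzero(bl[r,255:315])[0]+255; S.append(L((x[-1]+.5,r),24)); S0.append(L((x[0]-.5,r),24))
S=np.array(S);S0=np.array(S0);print('stock face slope,x',np.polyfit(S[:,1],S[:,0],1),S[:,0].mean(),'back',S0[:,0].mean(), np.polyfit(S0[:,1],S0[:,0],1)[0])
e=[]
for r in list(range(10,98,4))+list(range(265,283,3)):
    seg=g[r,290:312]; i=np.nonzero(seg>(seg[:4].mean()+seg[-4:].mean())/2)[0][0]; e.append(L((290+i-.5,r),12))
e=np.array(e); print('plate edge',e[:,0].mean(),np.polyfit(e[:,1],e[:,0],1)[0])
m=(im[...,2].astype(int)-im[...,1]>100); m[130:]=0; ys,xs=np.nonzero(m); print(ys.min(),xs.min(),xs.max(),[L((c,ys[xs==c].min()-.5),12) for c in (310,330,345)])
cv2.imwrite('pics/w8c.png',cv2.resize(im[90:290,255:445],None,fx=3.5,fy=3,interpolation=cv2.INTER_CUBIC))
E
```

```text
blade edge slope,y -0.14437249944506447 -27.794501215092655
stock face slope,x [-3.91972650e-03 -7.04220683e+01] -70.09457441410517 back -98.47790508282286 -0.003418807295914092
plate edge -70.26087203114041 -0.0005743045573549971
101 302 352 [array([-63.54458897, -24.39278923]), array([-47.79343213, -24.38149263]), array([-35.98086372, -24.37302076])]
```

View pics/w8c.png

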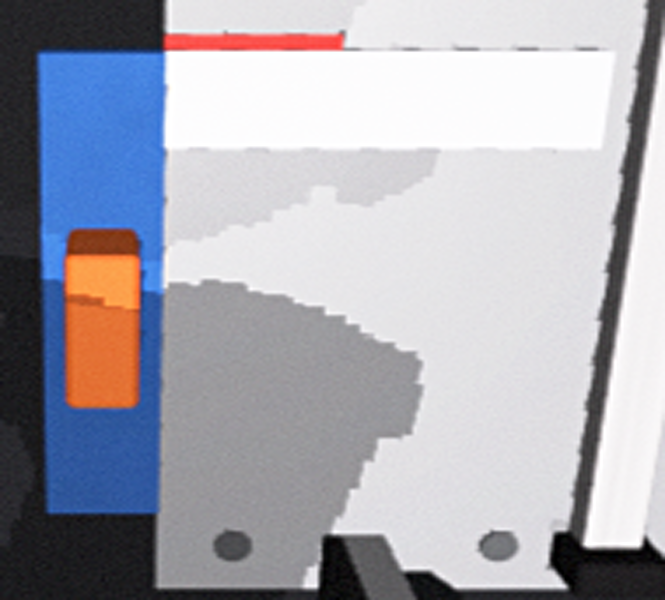

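The square is released and flush: stock face x −70.1 mm with slope 0.004, and blade edge y about −27.5. The picture also shows no gap. Next is the carriage grip.

```bash
python3 - <<'E'
from h import *
p=dict(camera_matrix=np.load('w1_K.npy'),view=np.load('w1_V.npy'))
a=.1478;P=np.array([590.5,66.2]);R=np.array([[np.cos(a),-np.sin(a)],[np.sin(a),np.cos(a)]])
L=lambda uv,z: R.T@(toz(p,uv,z)[:2]-P)
f=lambda x,y:((x+.5)/7-.5+270,(y+.5)/7-.5+70)
for q in [(210,207),(533,208),(530,360),(214,362)]: print('grip top',L(f(*q),89).round(1))
for q in [(95,458),(603,455),(96,80),(617,80)]: print('body top',L(f(*q),57).round(1))
t=P+R@[30,118]; print(t)
for z in (150,88): print(plan([*t,z],a+np.pi/2,cmdbase()))
E
```

```text
grip top [ 10.1 128.1]
grip top [ 49.1 127.6]
grip top [ 49.5 109.6]
grip top [ 10.7 109.7]
body top [-4.4 93.8]
body top [65.  93.6]
body top [ -3.7 142.7]
body top [ 64.3 142. ]
[602.79595127 187.33137324]
(array([-0.    , -1.5706, -0.    ]), array([-0.2102,  0.05  ,  0.1126]))
(array([-0.    , -1.5706, -0.    ]), array([-0.2102,  0.112 ,  0.1126]))
```

step_arm(
  steps=[
    [0,-0.15,0,-0.03,0,0.015,0.3],
    [0,-0.3,0,-0.06,0,0.03,0.3],
    [0,-0.45,0,-0.08,0.0,0.045,0.3],
    [0,-0.6,0,-0.1,0.0,0.055,0.3],
    [0,-0.75,0,-0.12,0,0.065,0.3],
    [0,-0.9,0,-0.14,0,0.075,0.3],
    [0,-1.05,0,-0.16,0.01,0.085,0.3],
    [0,-1.2,0,-0.175,0.02,0.095,0.3],
    [0,-1.35,0,-0.19,0.03,0.105,0.3],
    [0,-1.5,0,-0.2,0.04,0.111,0.3],
    [0,-1.571,0,-0.2105,0.05,0.1126,0.3],
    [0,-1.571,0,-0.2105,0.05,0.1126,0.3],
  ],
)

```text
t: 12.55
ee_pos: [600.7, 188.3, 146.0]
ee_rot: [0.705, 0.05, -0.055, -0.705]
force: [-1.0, -0.3, -0.2]
gripper_width: 55.6
```

step_arm(
  steps=[
    [0,0,0,0,0.02,0,0.3],
    [0,0,0,0,0.04,0,0.3],
    [0,0,0,0,0.055,0,0.3],
    [0,0,0,0,0.062,0,0.3],
    [0,0,0,0,0.062,0,0.3],
    [0,0,0,0,0.062,0,0.3],
  ],
)

```text
t: 13.15
ee_pos: [603.2, 187.4, 88.3]
ee_rot: [-0.705, -0.052, 0.052, 0.705]
force: [-0.1, -0.1, 0.8]
gripper_width: 55.6
```

```bash
python3 - <<'E'
from h import *
cmd_apply([0,-1.571,0],[-.2105,.05,.1126]);cmd_apply([0,0,0],[0,.062,0]); print(cmd_load()['p'])
s=get_state(); print(s['t'],s['ee_pos'],s['force'],s['gripper_width'])
R=Ro.from_quat(s['ee_rot']).as_matrix();print(np.arctan2(R[1,2],R[0,2]))
p=shot('wrist','w9.png')
E
```

```text
[602.7944172891431, 187.67658075469012, 87.99999999999999]
13.15 [603.16404554 187.38525889  88.27901244] [-0.08020409 -0.09500315  0.78026658] 55.61258873340049
1.7182515137189887
```

View pics/w9.png

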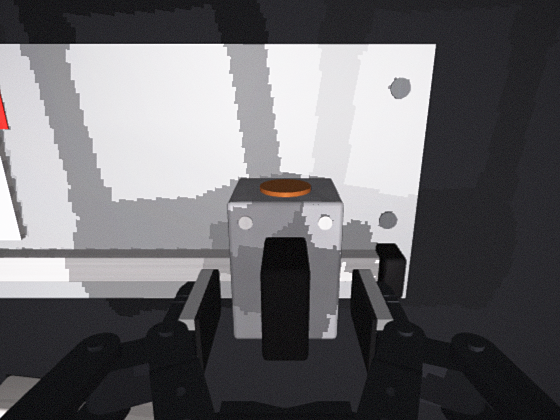

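The grip is centred between the fingers at (285,300), the amber window is at (286,187), and the square is at the left edge. Close, and slide 112 mm towards the blade, which stops about 8 mm short.

step_arm(
  steps=[
    [0,0,0,0,0,0,-1],
    [0,0,0,0,0,0,-1],
    [0,0,0,0,0,0,-1],
    [0,0,0,0,0,0,-1],
    [0,0,0,0,0,0,-1],
    [0,0,0,0,0,0,-1],
    [0,0,0,0,0,0,-1],
  ],
)

```text
t: 13.9
ee_pos: [603.2, 187.6, 88.8]
ee_rot: [-0.705, -0.053, 0.052, 0.705]
force: [-1.6, -1.8, 5.8]
gripper_width: 16.9
```

step_arm(
  steps=[
    [0,0,0,0,0,-0.008,-1],
    [0,0,0,0,0,-0.02,-1],
    [0,0,0,0,0,-0.035,-1],
    [0,0,0,0,0,-0.05,-1],
    [0,0,0,0,0,-0.065,-1],
    [0,0,0,0,0,-0.08,-1],
    [0,0,0,0,0,-0.093,-1],
    [0,0,0,0,0,-0.103,-1],
    [0,0,0,0,0,-0.109,-1],
    [0,0,0,0,0,-0.112,-1],
    [0,0,0,0,0,-0.112,-1],
    [0,0,0,0,0,-0.112,-1],
  ],
)

```text
t: 15.1
ee_pos: [619.6, 76.5, 88.8]
ee_rot: [0.705, 0.053, -0.052, -0.705]
force: [-2.2, -0.8, 5.8]
gripper_width: 17.0
```

```bash
python3 - <<'E'
from h import *
cmd_apply([0,0,0],[0,0,-.112]); print(cmd_load()['p'])
s=get_state(); print(s['t'],s['ee_pos'],s['force'],s['ft_torque'],s['gripper_width'])
p=shot('wrist','w10.png'); np.save('w10_K.npy',p['camera_matrix']);np.save('w10_V.npy',p['view'])
a=.1478;P=np.array([590.5,66.2]);R=np.array([[np.cos(a),-np.sin(a)],[np.sin(a),np.cos(a)]])
print('tcp in plate',R.T@(s['ee_pos'][:2]-P))
E
```

```text
[619.332531759764, 76.90433346433022, 87.99999999999999]
15.1 [619.61119601  76.5284303   88.80781011] [-2.17009697 -0.84402625  5.81366186] [-0.13213606  0.15394588 -0.07308867] 16.98670457673951
tcp in plate [30.31479993  5.92883725]
```

View pics/w10.png

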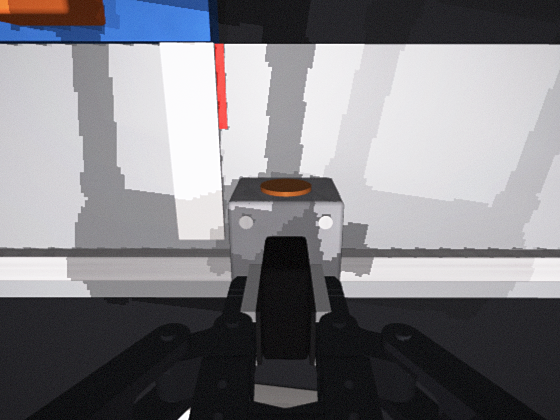

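```bash
cat > gap.py <<'E'
from h import *
import sys
n=sys.argv[1]
im=cv2.imread(f'pics/{n}.png'); p=dict(camera_matrix=np.load(f'{n}_K.npy'),view=np.load(f'{n}_V.npy'))
a=.1478;P=np.array([590.5,66.2]);R=np.array([[np.cos(a),-np.sin(a)],[np.sin(a),np.cos(a)]])
L=lambda uv,z: R.T@(toz(p,uv,z)[:2]-P)
cv2.imwrite(f'pics/{n}c.png',cv2.resize(im[150:260,160:360],None,fx=4,fy=4,interpolation=cv2.INTER_CUBIC))
for l in sys.argv[2:]:
    x,y,z=map(float,l.split(',')); u=((x+.5)/4-.5+160,(y+.5)/4-.5+150); print(l,u,L(u,z).round(2))
E
python3 gap.py w10
```

```text
(no output)
```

View pics/w10c.png

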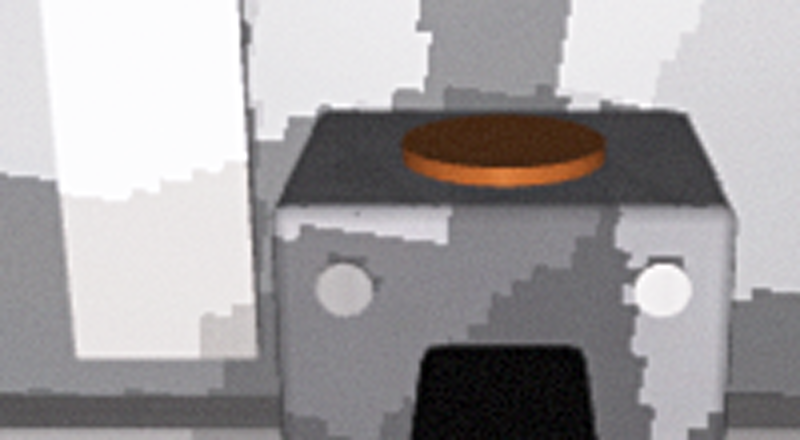

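```bash
python3 gap.py w10 325,109,13.5 684,109,13.5 277,205,57 733,205,57 247,109,17.5 241,10,17.5 258,357,17.5 60,200,17.5 76,357,17.5
```

```text
325,109,13.5 (240.875, 176.875) [ -4.59 -17.71]
684,109,13.5 (330.625, 176.875) [-4.63 29.89]
277,205,57 (228.875, 200.875) [ -5.19 -17.76]
733,205,57 (342.875, 200.875) [-5.24 30.02]
247,109,17.5 (221.375, 176.875) [ -5.58 -27.35]
241,10,17.5 (219.875, 152.125) [-18.51 -27.4 ]
258,357,17.5 (224.125, 238.875) [ 29.45 -27.76]
60,200,17.5 (174.625, 199.625) [  6.84 -52.82]
76,357,17.5 (178.625, 238.875) [ 29.48 -52.78]
```

The gap is about 8.7 mm (carriage face −18.9, blade edge −27.6 near the tip). I'll move 7 mm and look.

step_arm(
  steps=[
    [0,0,0,0,0,-0.003,-1],
    [0,0,0,0,0,-0.006,-1],
    [0,0,0,0,0,-0.007,-1],
    [0,0,0,0,0,-0.007,-1],
    [0,0,0,0,0,-0.007,-1],
  ],
)

```text
t: 15.65
ee_pos: [620.5, 70.3, 88.8]
ee_rot: [-0.705, -0.053, 0.052, 0.705]
force: [-1.2, 0.6, 5.8]
gripper_width: 16.9
```

```bash
python3 - <<'E'
from h import *
s=get_state(); print(s['t'],s['ee_pos'],s['force'],s['ft_torque'],s['gripper_width'])
p=shot('wrist','w11.png'); np.save('w11_K.npy',p['camera_matrix']);np.save('w11_V.npy',p['view'])
E
python3 gap.py w11
```

```text
15.65 [620.52115481  70.29533582  88.81977148] [-1.22332506  0.60595362  5.83929908] [ 0.13311596  0.21632562 -0.10626876] 16.908761383337648
```

View pics/w11c.png

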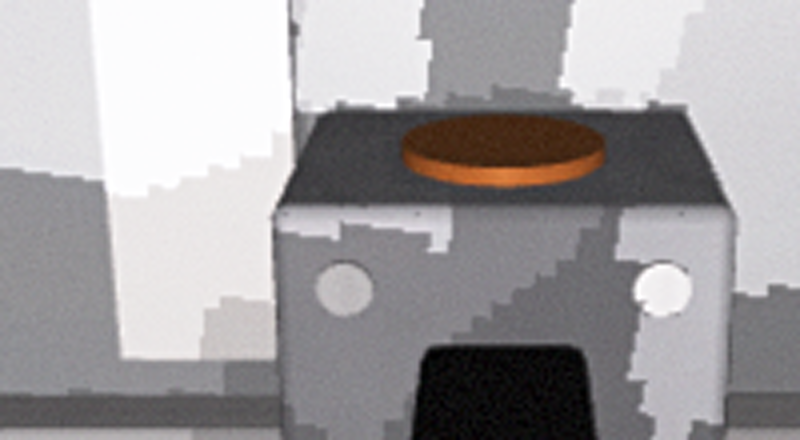

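```bash
python3 gap.py w11 324,109,13.5 685,109,13.5 276,205,57 734,205,57 296,109,17.5 290,10,17.5 105,200,17.5 122,357,17.5
```

```text
324,109,13.5 (240.625, 176.875) [ -4.6  -24.09]
685,109,13.5 (330.875, 176.875) [-4.63 23.78]
276,205,57 (228.625, 200.875) [ -5.21 -24.15]
734,205,57 (343.125, 200.875) [-5.24 23.84]
296,109,17.5 (233.625, 176.875) [ -5.61 -27.23]
290,10,17.5 (232.125, 152.125) [-18.53 -27.42]
105,200,17.5 (185.875, 199.625) [  6.8  -53.09]
122,357,17.5 (190.125, 238.875) [ 29.44 -52.7 ]
```

The gap is about 2.3 mm. I'll ease in with small steps, watching the force along y.

step_arm(
  steps=[
    [0,0,0,0,0,-0.0008,-1],
    [0,0,0,0,0,-0.0015,-1],
    [0,0,0,0,0,-0.0015,-1],
    [0,0,0,0,0,-0.0015,-1],
  ],
)

```text
t: 16.1
ee_pos: [620.7, 69.0, 88.8]
ee_rot: [-0.705, -0.053, 0.052, 0.706]
force: [-1.4, 1.0, 6.1]
gripper_width: 17.2
```

step_arm(
  steps=[
    [0,0,0,0,0,-0.0005,-1],
    [0,0,0,0,0,-0.0005,-1],
    [0,0,0,0,0,-0.0005,-1],
  ],
)

```text
t: 16.4
ee_pos: [620.8, 68.6, 88.8]
ee_rot: [-0.705, -0.053, 0.052, 0.706]
force: [-0.6, 1.3, 5.7]
gripper_width: 16.8
```

```bash
python3 - <<'E'
from h import *
s=get_state(); print(s['t'],s['ee_pos'],s['force'],s['ft_torque'],s['gripper_width'])
p=shot('wrist','w12.png'); np.save('w12_K.npy',p['camera_matrix']);np.save('w12_V.npy',p['view'])
E
python3 gap.py w12
```

```text
16.4 [620.77458327  68.5610111   88.81875292] [-0.60396855  1.27421564  5.74462613] [ 0.21282123  0.2047471  -0.12455404] 16.79225828040279
```

View pics/w12c.png

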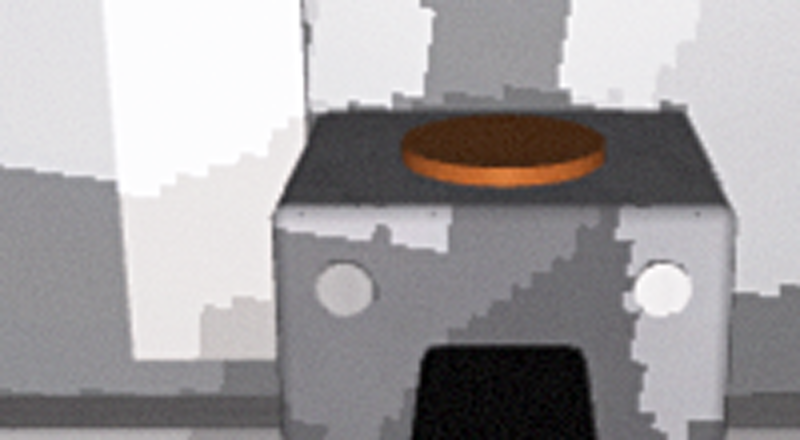

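step_arm(
  steps=[
    [0,0,0,0,0,-0.0003,-1],
    [0,0,0,0,0,-0.0005,-1],
    [0,0,0,0,0,-0.0005,-1],
    [0,0,0,0,0,-0.0005,-1],
  ],
)

```text
t: 16.85
ee_pos: [620.8, 68.1, 88.8]
ee_rot: [-0.705, -0.053, 0.052, 0.706]
force: [-2.0, 2.1, 6.7]
gripper_width: 16.7
```

```bash
python3 - <<'E'
from h import *
s=get_state(); print(s['t'],s['ee_pos'],s['force'],s['ft_torque'],s['gripper_width'])
p=shot('wrist','w13.png'); np.save('w13_K.npy',p['camera_matrix']);np.save('w13_V.npy',p['view'])
E
python3 gap.py w13
```

```text
16.85 [620.84935965  68.10898737  88.84163524] [-2.01564215  2.09775169  6.71077887] [ 0.14999646  0.25799122 -0.05934915] 16.652280394501638
```

View pics/w13c.png

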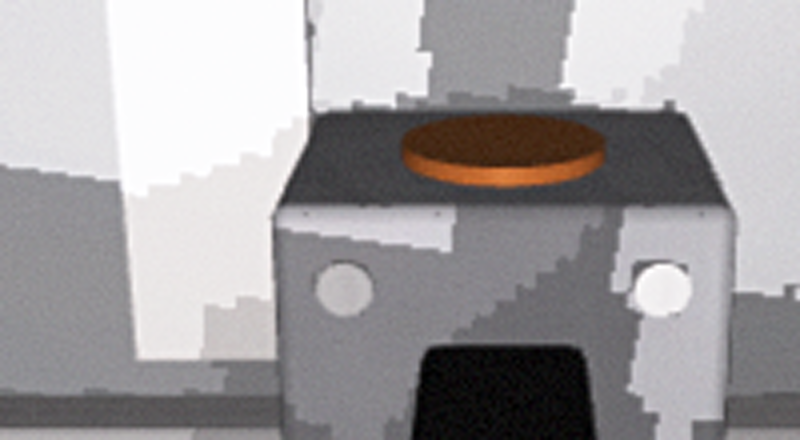

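The blade edge (crop column ~313) now meets the carriage's lower corner (~320). Release and lift.

step_arm(
  steps=[
    [0,0,0,0,0,-0.0005,-0.4],
    [0,0,0,0,0,-0.0005,-0.2],
    [0,0,0,0,0,-0.0005,0.2],
    [0,0,0,0,0,-0.0005,0.2],
    [0,0,0,0,0,-0.0005,0.2],
    [0,0,0,0,-0.02,-0.0005,0.2],
    [0,0,0,0,-0.05,-0.0005,0.2],
    [0,0,0,0,-0.09,-0.03,0.2],
    [0,0,0,0,-0.12,-0.06,0.2],
    [0,0,0,0,-0.13,-0.09,0.2],
    [0,0,0,0,-0.13,-0.09,0.2],
    [0,0,0,0,-0.13,-0.09,0.2],
  ],
)

```text
t: 18.1
ee_pos: [633.9, -22.0, 217.9]
ee_rot: [-0.705, -0.052, 0.052, 0.705]
force: [0.4, 0.4, -0.8]
gripper_width: 51.0
```

```bash
python3 - <<'E'
from h import *
s=get_state(); print(s['t'],s['ee_pos'],s['force'],s['gripper_width'])
p=shot('wrist','w14.png'); np.save('w14_K.npy',p['camera_matrix']);np.save('w14_V.npy',p['view']); shot('scene','scene14.png')
E
```

```text
18.1 [633.9143856  -22.04532151 217.92737732] [ 0.36446853  0.40039826 -0.82933936] 51.02679742661894
```

View pics/w14.png

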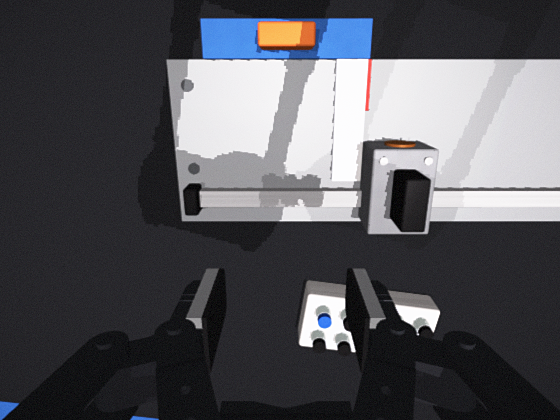

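The view shows the carriage's −y side against the blade's outer edge at about (363,160), the stock along the plate edge at row ~59, and half the red line showing at (369,85). Now a close check.

```bash
python3 - <<'E'
from h import *
im=cv2.imread('pics/w14.png'); cv2.imwrite('pics/w14c.png',cv2.resize(im[10:250,190:450],None,fx=3,fy=2.5,interpolation=cv2.INTER_CUBIC))
cv2.imwrite('pics/w14d.png',cv2.resize(im[45:195,320:420],None,fx=5,fy=4,interpolation=cv2.INTER_CUBIC))
E
```

```text
(no output)
```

View pics/w14c.png

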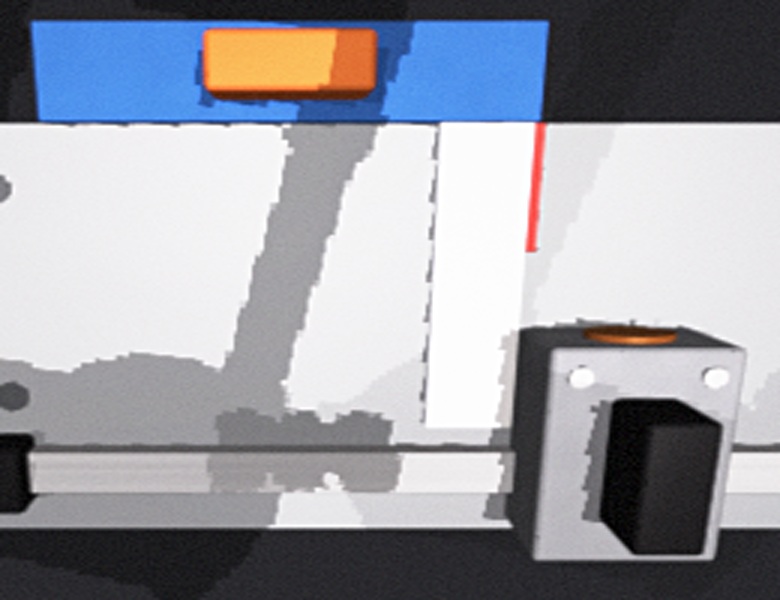

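View pics/w14d.png

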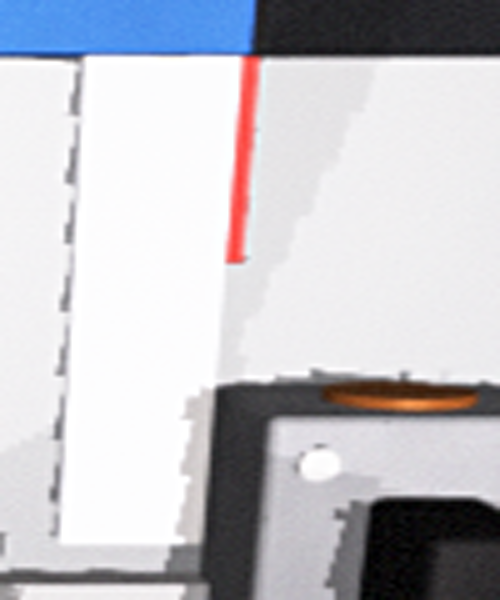

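In the crop, the blade edge (column ~215) abuts the carriage's dark side with no plate showing between. The stock face lies along the plate edge over its whole length (crop row ~122), and the edge is still on the line. Before handing in, I'll check the bystanders and put numbers on the final fit.

```bash
python3 - <<'E'
from h import *
im=cv2.imread('pics/w14.png');p=dict(camera_matrix=np.load('w14_K.npy'),view=np.load('w14_V.npy'))
a=.1478;P=np.array([590.5,66.2]);R=np.array([[np.cos(a),-np.sin(a)],[np.sin(a),np.cos(a)]])
L=lambda uv,z: (R.T@(toz(p,uv,z)[:2]-P)).round(2)
f=lambda x,y:((x+.5)/5-.5+320,(y+.5)/4-.5+45)
print('blade root',L(f(240,60),17.5),'mid',L(f(221,375),17.5),'red right edge',L(f(259,60),12),L(f(243,260),12))
print('car -y top front/back',L(f(268,418),57),L((368.5,233),57),'+y',L((438,150),57),'car low front',L(f(217,383),13.5))
bl=(im[...,0].astype(int)-im[...,2]>40)
for c in (210,240,330,350,365): r=np.nonzero(bl[15:75,c])[0]+15; print(c,'stock face',L((c,r[-1]+.5),24))
t=optics.get_image('top')
cv2.imwrite('pics/topE.png',cv2.cvtColor(t['frame'],cv2.COLOR_RGB2BGR))
for th in ['jar','rack','driver']: print(th,[(np.round(np.array(d['at'])*[560,420],1).tolist(),round(d['confidence'],2)) for d in optics.spot_point(t,th)])
E
```

```text
blade root [-69.19 -28.28] mid [ -7.12 -27.12] red right edge [-69.47 -24.08] [-30.34 -23.88]
car -y top front/back [ -4.86 -27.83] [ 63.05 -26.5 ] +y [-4.16 20.77] car low front [ -4.84 -26.85]
210 stock face [ -69.76 -152.04]
240 stock face [ -69.74 -128.75]
330 stock face [-69.69 -58.87]
350 stock face [-69.68 -43.34]
365 stock face [-69.67 -31.7 ]
jar [([106.6, 224.1], 0.75), ([228.9, 217.1], 0.35)]
rack [([208.8, 133.6], 0.91)]
driver []
```

View pics/topE.png

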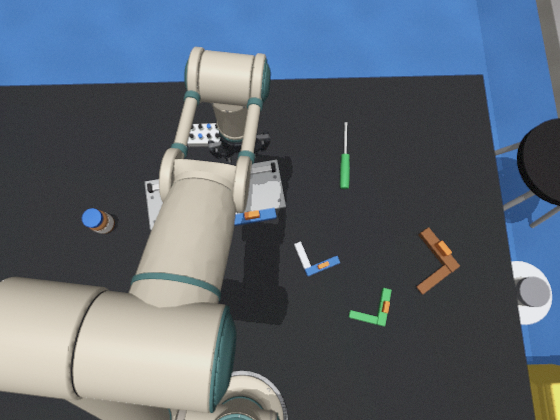

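The top view shows the jar at (97,220), the screwdriver at (345,165), the rack's left end at (190,133) and all the look-alikes where they started. The arm stands clear of everything, so I'm handing in.

```bash
python3 -c "
from h import *
print(ctrl.sign_off()); s=get_state(); print(s['t'],s['force'])"
```

```text
the job is handed in; nothing more can be done
None
the job is handed in; nothing more can be done
```

The square is flush against the plate's front edge with its blade on the red line. The carriage has been slid up to the blade, and both are released. I handed the job in soon after 18 s of the 48 s, and sign-off gave no verdict.

**How it went:** I picked up the larger blue square by its orange grip, lowered it 5 mm short of the plate, eased it in until it met the edge and let go. I then slid the carriage by its grip until its side met the blade, let go and backed off.

**Last checks (wrist camera after letting go, plate frame):**

| Check | Measured | Required |
|---|---|---|
| Stock face x, along its length | −69.7 to −69.8 mm | −72.5 to −68.5 mm |
| Blade edge from the red line's middle at the root | about 1 mm | within 6 mm |
| Gap between carriage side and blade edge | about 0.3 mm, no plate visible between | within 2.5 mm |

**Checks that disagreed or were weak:**
- An automatic fit of the blade's angle gave a false slope of −0.14, thrown off by glare. Hand-picked points along the blade and the stock face showed it straight.
- In the last picture the detector missed the screwdriver and put the rack about 4 px off, with the arm partly covering the rack. By eye, the jar, the screwdriver and the visible end of the rack are where they started, and the arm never came near them.
- I did not measure the square's height or tilt directly. I inferred them from the contact forces and the flush fit.

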